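Draw the pressing bar out through the caddy hatch

ROBOT

A 7-joint arm with a two-finger parallel gripper is mounted at the origin on the work surface. World frame = base frame: x ahead of the robot, y to its left, z up, the work surface at z = 0. Lengths are in m, angles in rad, forces in N, time in s.
With the tool pointing down it reaches from about 0.35 to 0.9 m from the base axis. Payload 19.9 kg.
Tool frame: the origin (TCP) lies on the centre line of the jaws, within the pads' length; the fingertips stand arm.nose_length ahead of it and the grasp point (between the pads) lies 5 mm behind it (arm.nose_length is the distance from the TCP to the fingertips, in m); z points along the fingers, y is the direction in which the jaws open and shut (so a half turn about z gives the same grasp; the last joint's range is limited). The gripper opens to 85 mm and grips with 20 to 120 N. Pads are 22 mm wide; open, the fingers measure 114 mm over their backs; the gripper's body (76 mm by 85 mm) begins 54 mm behind the grasp point. The pads swing forward as they close: fully open they stand 13 mm farther back than shut.
Start: joints at [1.272, 0.417, -0.01, 1.614, 0.005, 1.111, -0.053], TCP at [0.159, -0.604, 0.245] pointing down, gripper open.
Joint ranges: [-2.81, 2.81], [-0.39, 2.02], [-1.27, 1.25], [0.06, 2.57], [-1.19, 4.33], [0.19, 2], [-2.82, 2.82]. Speed limits (rad/s): [1.89, 1.89, 2.39, 2.39, 3.01, 3.01, 3.01].

INTERFACE

Orientations are given as a 3x3 rotation matrix whose columns are the frame's x, y, z axes.
In Python, from station import arm, imaging gives the robot as it stands. The module is installed in compiled form; this text tells all that it offers.
- The arm moves only by the tool carry_out, never from a script. Its argument "motion" is a list of rows, each a list of 4 numbers: the shift along the tool's x, y, z in m, then the turn about the tool's z in rad. In form: [[x, y, z, spin], ...]. A call has exactly 8 rows; each row is the pose to reach, as a shift and turn from the pose measured when the call began, along the tool's axes at that moment; what a row does not reach only later rows make up. A row lasts 1/8 s, in which the tool goes at most 62.5 mm and 10.7 degrees, less where a joint would pass 70% of its speed; a pose out of reach is approached as far as the arm can. A call with a gripper value outside its range is refused whole. "hand" is the finger opening in m, from 0 to 0.0854, set as the call begins (left out, the last holds). The fingers move at their own pace and stop on an object; "force" is the grip in N (left out, the last holds). Time passes only in rows, so rows that repeat a pose let the fingers close, or fill a call up. It gives the time, the measured TCP pose, the force and the opening at its end, in the units of the state.
- arm.sense(): the state, without advancing time (a new reading comes with each control period).
- imaging.camera(name): name is "scene" or "top"; returns a dict with "img" (420x560x3 uint8, red, green, blue), "mtx" (3x3 intrinsics, pixels), "extrinsics" (4x4, takes a point from world to camera coordinates). Camera axes: x right, y up, looking along -z (the intrinsics and any distortion apply to the point x, -y, -z); pixel columns grow to the right and rows downward; lengths in m; the calibration is good to about 2 mm. A picture is of the moment at which its call begins. There is no depth.
- arm.finish_job(): hands the job in, once; it reports no verdict.
The state is a dict: "time_s": time; "joint_positions": joint angles; "dq": joint speeds; "tau": joint torques, N m; "tcp_pos": TCP position; "tcp_rot": TCP orientation; "force": force on the tool from outside, world axes, zero at the start; "moment": the same for the moment, N m; "grip_width": finger opening in m.
Only numpy, scipy, OpenCV 4.12 (cv2) and the standard library are available. Lean on these libraries where they do the work, as an engineer would, in place of code of your own. Each camera call takes 0.05 s, during which the arm holds its last target. There are 200 camera calls.

TASK

In the sewing workshop a wooden pressing bar lies inside the caddy, longer than the hatch in the caddy's lid, with a pattern weight standing on it. First lift the weight off and set it felt side down, knob up, fully home in the round pocket of the wooden block, and let go of it; then tilt the bar and draw it end first through the hatch, and finish while still holding it in the gripper, still and wholly in the air with every part of it at least 5 cm above the caddy's lid. Leave the bobbin tray, thread cone and shears where they are.

Things in the scene. Friction and masses are not known exactly. Their poses are not given: they have to be found in the camera images.
- hatch (a point): Centre of the rectangular hatch in the caddy's green lid, at the lid's top face, 140 mm above the table; the caddy's axes, z up. Hatch 124 mm along x, 150 mm along y. Lid 5 mm thick (underside at 135 mm).
- bar_mid (a point): Centre of the loose pressing bar: dark hardwood, a pale band near each end, 34 (x) x 230 (y, long axis) x 24 mm (z), about 0.3 kg, evenly heavy. It lies on the caddy's two rails, roughly along the caddy's y, under the middle of the hatch, its top 12 mm below the lid's underside and its ends hidden under the lid.
- bar_end_a (a point): Centre of the bar's end face at its own +y end (115 mm from the centre). Axes as the bar's.
- bar_end_b (a point): Centre of the bar's end face at its own -y end (115 mm from the centre). Axes as the bar's.
- weight_mid (a point): Centre (25 mm above its underside) of the loose pattern weight, about 0.25 kg: brass foot 52 mm across, 14 mm high, green felt underneath; on it a blue upright knob 22 mm across, 36 mm high; 50 mm high in all. z points from felt to knob. It stands on the bar near the bar's middle, the knob reaching out of the hatch.
- weight_top (a point): Centre of the top of the weight's knob, 25 mm above its centre.
- pocket (a point): Centre of the floor of the round pocket in the fixed pale wooden block (100 x 100 x 24 mm high, on the table left or right of the caddy). Pocket 60 mm across, 10 mm deep, its floor 14 mm above the table; chamfered rim.
- bobbin_tray: Bystander: white open tray 100 x 100 x 30 mm with bobbins, on the table on the side of the caddy away from the block. Origin at the centre of its underside.
- thread_cone: Bystander: orange cone of thread, 64 mm across its foot, 110 mm high, standing beyond the caddy. Origin at the centre of its underside.
- shears: Bystander: tailor's shears lying flat beyond the caddy, about 200 mm long, 12 mm high. Origin at the pivot.
- bar: The pressing bar; origin at the centre of its underside, axes as at its centre.
- weight: The pattern weight; origin at the centre of its felt underside.
- caddy: Fixed plywood box 220 (x) x 400 (y) x 140 mm high, walls 8 mm; origin at the centre of its underside. The hatch is centred in its lid. Inside it is hollow from 8 mm above the table to the lid; only two aluminium rails 12 x 12 mm cross it along x, at y = +40 and -40 mm, their tops 99 mm above the table.
There are look-alikes about, which are no part of the job. What is meant by the bar is not pink, and is the smaller of those in its own colour.

How it is judged:
By the outcome, as a careful person would: the job done as asked, in the order asked, and still so for the second after the job is handed in, while the arm keeps its last pose, push and grip.
It also fails if it takes over 64 s, if anything falls off the work surface, if the arm or the gripper's body presses on something with over 40 N, if the wrist force passes 120 N, or if a joint passes its speed limit or range.

## Working session

There is one attempt and no reset: what is moved stays moved. The work goes in short steps, Python scripts to look and compute and a tool call to move; the robot and the scene stay as the last step left them, time stands still between calls to the robot, and variables do not carry over. Pictures are saved under pics/ and viewed, about 8 in all and at most 12, crops included, and the job is handed in when it is done.

Besides the shell and the picture viewer there is one more tool, called after "Call:" as name([rows], argument=value, ...), one row to a line, values as JSON. carry_out: Moves the arm, as the interface text tells. Its arguments: {"type":"object","properties":{"motion":{"type":"array","items":{"type":"array","items":{"type":"number"}}},"hand":{"type":"number"},"force":{"type":"number"}},"required":["motion"]}

```bash
mkdir -p pics; cat > h.py <<'E'
import numpy as np, cv2
from station import arm, imaging
def shot(n,f=None):
    c=imaging.camera(n); 
    if f: cv2.imwrite('pics/'+f, c['img'][:,:,::-1])
    return c
def ray(c,uv):
    K=np.array(c['mtx']);E=np.array(c['extrinsics']);R=E[:3,:3];t=E[:3,3]
    p=np.linalg.inv(K)@np.array([uv[0],uv[1],1.]); d=R.T@np.array([p[0],-p[1],-p[2]])
    return -R.T@t,d
def onz(c,uv,z):
    o,d=ray(c,uv); return o+d*(z-o[2])/d[2]
def proj(c,P):
    K=np.array(c['mtx']);E=np.array(c['extrinsics']);q=E[:3,:3]@np.array(P)+E[:3,3]
    u=K@np.array([q[0],-q[1],-q[2]]); return u[:2]/u[2]
E
python3 - <<'E'
from h import *
np.set_printoptions(precision=4,suppress=True)
a=shot('scene','s1.png');b=shot('top','t1.png')
for c in(a,b): print([k for k in c], c['mtx'],c['extrinsics'],ray(c,(280,210))[0])
print(arm.sense(), arm.nose_length)
E
```

```text
['img', 'mtx', 'extrinsics'] [[533.0117   0.     280.5572]
 [  0.     533.0117 211.7392]
 [  0.       0.       1.    ]] [[-0.5581  0.8296  0.0151  0.2898]
 [-0.609  -0.422   0.6716  0.2352]
 [ 0.5635  0.3656  0.7408 -1.7937]
 [ 0.      0.      0.      1.    ]] [1.3158 0.5146 1.1664]
['img', 'mtx', 'extrinsics'] [[497.5278   0.     287.7781]
 [  0.     497.5278 211.8108]
 [  0.       0.       1.    ]] [[-0.0006 -1.      0.0045  0.0123]
 [ 0.9955 -0.0002  0.0949 -0.5315]
 [-0.0949  0.0045  0.9955 -1.3481]
 [ 0.      0.      0.      1.    ]] [0.4011 0.0183 1.3924]
{'time_s': 0.1, 'joint_positions': array([ 1.2725,  0.4179, -0.0103,  1.6141,  0.0047,  1.1107, -0.053 ]), 'dq': array([-0.0003, -0.0031,  0.0015, -0.0013, -0.001 , -0.0005, -0.0009]), 'tau': array([  0.0011, -86.5824,   0.6799, -43.5643,   0.0192,   0.0049,
        -0.0001]), 'tcp_pos': array([ 0.1587, -0.6042,  0.2447]), 'tcp_rot': array([[ 0.9672,  0.254 , -0.0004],
       [ 0.254 , -0.9672,  0.0011],
       [-0.0001, -0.0011, -1.    ]]), 'force': array([ 0.0841, -0.6516,  0.959 ]), 'moment': array([-0.0319,  0.0196, -0.0449]), 'grip_width': 0.08557461021666418} 0.014
```

View pics/s1.png

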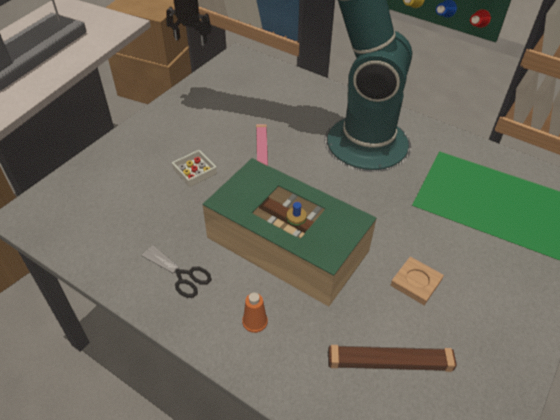

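View pics/t1.png

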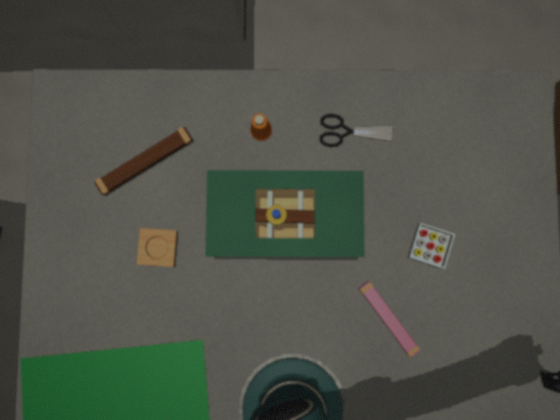

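Candidates for "the bar" in the top view are the dark bar in the hatch (285,215), a longer dark bar on the table (143,160) and a pink bar (390,320). I choose the one in the hatch: it isn't pink and is the smaller of the dark pair. The weight is at (277,214) and the block at (157,248). Next I'll measure and check the choice in one close crop.

```bash
cat > m1.py <<'E'
from h import *
np.set_printoptions(precision=4,suppress=True)
b=shot('top');a=shot('scene')
def blobs(c,lo,hi,name,box,z,n=1):
    hsv=cv2.cvtColor(c['img'],cv2.COLOR_RGB2HSV); m=cv2.inRange(hsv,lo,hi)
    k=np.zeros_like(m);k[box[1]:box[3],box[0]:box[2]]=m[box[1]:box[3],box[0]:box[2]]
    cs=sorted(cv2.findContours(k,cv2.RETR_EXTERNAL,cv2.CHAIN_APPROX_NONE)[0],key=cv2.contourArea)[::-1][:n]
    for q in cs:
        r=cv2.minAreaRect(q);M=cv2.moments(q);bx=cv2.boxPoints(r)
        P=np.array([onz(c,p,z) for p in bx])[:,:2]
        cen=(M['m10']/M['m00'],M['m01']/M['m00'])
        e=[np.linalg.norm(P[1]-P[0]),np.linalg.norm(P[2]-P[1])]
        print(name,'px',np.array(cen),'cen',onz(c,cen,z)[:2],'rectmid',P.mean(0),'edges',np.array(e),'dirs',np.degrees(np.arctan2(*(P[1]-P[0])[::-1])),P.tolist() and P.round(4).tolist())
blobs(b,(60,60,20),(90,255,120),'lid',(190,160,380,270),.14)
blobs(b,(105,120,60),(130,255,255),'knob',(250,190,310,240),.173)
blobs(a,(105,120,60),(130,255,255),'knobS',(270,190,320,225),.160)
blobs(b,(8,60,80),(22,255,255),'block',(125,215,190,280),.024)
blobs(b,(0,60,20),(14,255,90),'bar',(250,185,320,245),.123,2)
im=b['img'];h=cv2.resize(im[175:265,200:320],None,fx=6,fy=6,interpolation=cv2.INTER_CUBIC)
p=cv2.resize(im[220:275,125:190],None,fx=4,fy=4,interpolation=cv2.INTER_CUBIC)
h[:p.shape[0],:p.shape[1]]=p
cv2.imwrite('pics/c1.png',h[:,:,::-1])
print(im[205:225:3,262],im[215,150:165:4])
E
python3 m1.py
```

```text
lid px [284.6685 213.5813] cen [0.5161 0.0205] rectmid [0.5172 0.0208] edges [0.4001 0.216 ] dirs -89.98740243093492 [[0.625, 0.2209], [0.6251, -0.1792], [0.4092, -0.176], [0.4094, 0.2176]]
knob px [275.9655 213.3966] cen [0.5135 0.0419] rectmid [0.5138 0.0421] edges [0.0143 0.0166] dirs -63.305371024109725 [[0.518, 0.0522], [0.5244, 0.0394], [0.5096, 0.032], [0.5031, 0.0447]]
knobS px [296.5726 208.5618] cen [0.5177 0.0455] rectmid [0.5189 0.0461] edges [0.0181 0.0417] dirs 124.74319679690542 [[0.5065, 0.0273], [0.4962, 0.0422], [0.5314, 0.0647], [0.5415, 0.0501]]
block px [156.1902 247.063 ] cen [0.4346 0.3729] rectmid [0.4349 0.3727] edges [0.1063 0.1057] dirs -3.595420041563955 [[0.3867, 0.4285], [0.4928, 0.4218], [0.4831, 0.3165], [0.3772, 0.324]]
bar px [300.4143 216.4143] cen [ 0.5104 -0.0198] rectmid [ 0.5105 -0.018 ] edges [0.0322 0.0694] dirs -2.8674963784606833 [[0.4962, 0.0174], [0.5283, 0.0158], [0.5248, -0.0535], [0.4927, -0.0517]]
bar px [260.4819 215.1345] cen [0.5137 0.0825] rectmid [0.514  0.0812] edges [0.0256 0.0309] dirs -90.00725919753305 [[0.5295, 0.0941], [0.5294, 0.0684], [0.4986, 0.0683], [0.4986, 0.0939]]
[[144 132  88]
 [106  94  63]
 [ 74  46  27]
 [ 75  44  26]
 [ 80  50  28]
 [ 73  44  29]
 [ 86  72  50]] [[97 95 88]
 [91 91 84]
 [95 94 86]
 [94 93 86]]
```

View pics/c1.png

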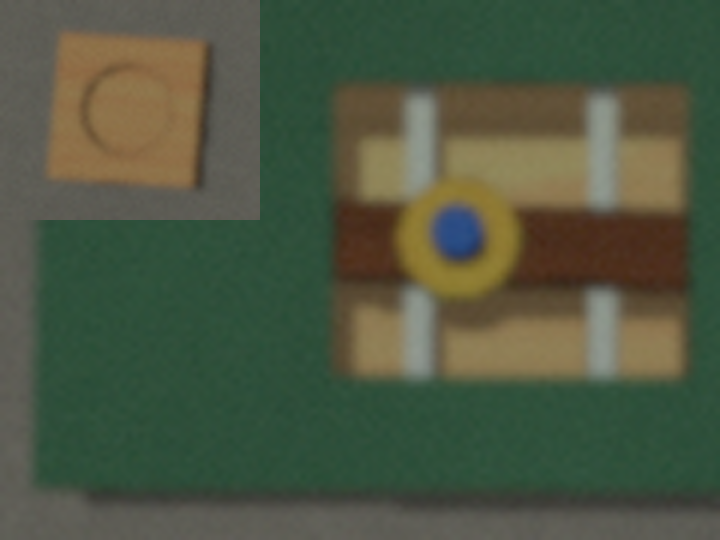

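The crop shows the dark bar crossing the hatch under the brass and blue weight. It's clearly the intended bar, with a yaw of about -2°. The pocket is at about px (156.5,247.2), which gives roughly (0.434,0.372). I'm moving toward the weight.

Call:
carry_out([
  [0.06,-0.06,0,-0.17],
  [0.12,-0.12,0,-0.34],
  [0.18,-0.18,0,-0.51],
  [0.24,-0.24,0,-0.68],
  [0.28,-0.29,0,-0.85],
  [0.32,-0.33,0,-1.0],
  [0.35,-0.37,0,-1.15],
  [0.38,-0.4,0,-1.3],
], hand=0.05, force=40)

```text
time_s: 1.2
tcp_pos: [0.4009, -0.1651, 0.2454]
tcp_rot: [[0.009, 1.0, 0.0], [1.0, -0.009, 0.0], [0.0, 0.0, -1.0]]
force: [1.1, -0.3, 0.1]
grip_width: 0.0501
```

```bash
cat > go.py <<'E'
import sys
from h import *
np.set_printoptions(precision=4,suppress=True)
s=arm.sense();R=s['tcp_rot'];p=s['tcp_pos']
print('t',s['time_s'],'p',p,'yaw of tool y',np.degrees(np.arctan2(R[1,1],R[0,1])),'zdir',R[:,2],'F',s['force'],'w',s['grip_width'],'j',s['joint_positions'])
if len(sys.argv)>1:
    t=np.array(list(map(float,sys.argv[1:4])));yaw=np.radians(float(sys.argv[4]))
    d=yaw-np.arctan2(R[1,1],R[0,1]);d=(d+np.pi)%(2*np.pi)-np.pi
    print('shift',R.T@(t-p),'spin',-d)
E
python3 go.py 0.514 0.042 0.245 -2
```

```text
t 1.2 p [ 0.4009 -0.1651  0.2454] yaw of tool y -0.534387296318896 zdir [ 0.0001  0.0001 -1.    ] F [ 1.0791 -0.3495  0.1325] w 0.05006138448986094 j [ 0.8124  0.0927 -0.5166  2.0488  0.0538  1.0126  0.2597]
shift [0.2082 0.1112 0.0004] spin 0.02557976723829114
```

Call:
carry_out([
  [0.05,0.027,0,0],
  [0.1,0.054,0,0.01],
  [0.15,0.08,0,0.02],
  [0.19,0.1,0,0.026],
  [0.208,0.111,0,0.026],
  [0.208,0.111,0.01,0.026],
  [0.208,0.111,0.02,0.026],
  [0.208,0.111,0.03,0.026],
])

```text
time_s: 2.2
tcp_pos: [0.5135, 0.0408, 0.2146]
tcp_rot: [[0.037, 0.999, -0.0], [0.999, -0.037, -0.0], [-0.0, -0.0, -1.0]]
force: [-0.2, -0.3, -0.5]
grip_width: 0.0502
```

```bash
python3 go.py 0.514 0.042 0.155 -2; python3 - <<'E'
from h import *
a=shot('scene');b=shot('top')
s=arm.sense()
print(proj(a,s['tcp_pos']),proj(b,s['tcp_pos']),proj(a,[.514,.042,.173]),proj(a,[.514,.042,.137]))
i=cv2.resize(a['img'][130:250,230:370],None,fx=5,fy=5,interpolation=cv2.INTER_CUBIC)
cv2.imwrite('pics/c2.png',i[:,:,::-1])
E
```

```text
t 2.2 p [0.5135 0.0408 0.2146] yaw of tool y -2.096390543712836 zdir [-0.0002 -0.0004 -1.    ] F [-0.1687 -0.3252 -0.4719] w 0.05017049812463168 j [ 0.4188  0.3197 -0.6625  1.899   0.2322  1.     -0.3824]
shift [0.0012 0.0005 0.0596] spin -0.0016823323555765768
[296.86585324 192.02372059] [275.98419574 211.96108591] [296.38478408 203.66031801] [295.87140048 213.10490458]
```

View pics/c2.png

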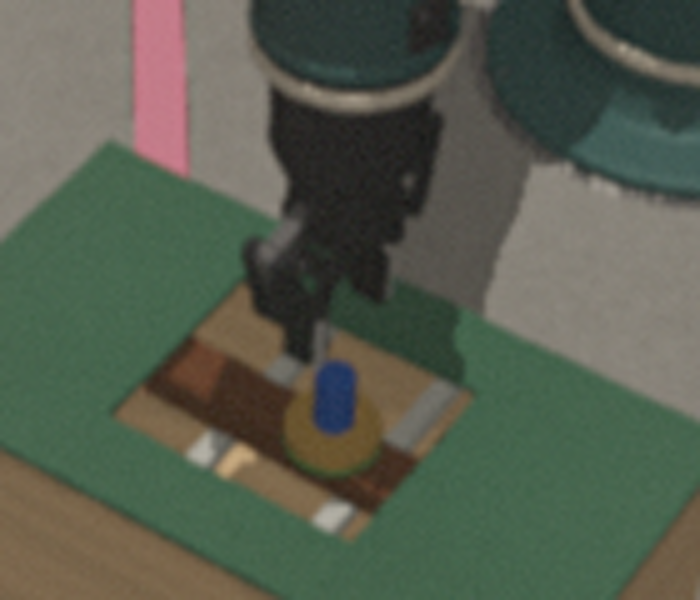

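The view shows the gripper over the weight. The knob top is at px (297,204) against a predicted (296.4,203.7), so they agree to about 2 mm. Going down and gripping.

Call:
carry_out([
  [0.002,0.0005,0.015,0],
  [0.002,0.0005,0.03,0],
  [0.002,0.0005,0.042,0],
  [0.002,0.0005,0.052,0],
  [0.002,0.0005,0.058,0],
  [0.002,0.0005,0.06,0],
  [0.002,0.0005,0.06,0],
  [0.002,0.0005,0.06,0],
])

```text
time_s: 3.3
tcp_pos: [0.5138, 0.0431, 0.1546]
tcp_rot: [[0.036, 0.999, -0.001], [0.999, -0.036, -0.0], [-0.0, -0.001, -1.0]]
force: [0.6, -0.4, -0.5]
grip_width: 0.0499
```

Call:
carry_out([
  [0,0,0,0],
  [0,0,0,0],
  [0,0,0,0],
  [0,0,0,0],
  [0,0,0,0],
  [0,0,0,0],
  [0,0,0,0],
  [0,0,0,0],
], hand=0.0, force=40)

```text
time_s: 4.3
tcp_pos: [0.514, 0.043, 0.1548]
tcp_rot: [[0.036, 0.999, -0.001], [0.999, -0.036, -0.0], [-0.0, -0.001, -1.0]]
force: [0.1, -1.1, 5.9]
grip_width: 0.0209
```

Call:
carry_out([
  [0,0,-0.01,0],
  [0,0,-0.025,0],
  [0,0,-0.04,0],
  [0,0,-0.06,0],
  [0,0,-0.08,0],
  [0,0,-0.1,0],
  [0,0,-0.1,0],
  [0,0,-0.1,0],
])

```text
time_s: 5.3
tcp_pos: [0.5138, 0.0429, 0.2544]
tcp_rot: [[0.036, 0.999, -0.001], [0.999, -0.036, -0.0], [-0.0, -0.001, -1.0]]
force: [-0.6, 0.6, -3.8]
grip_width: 0.0211
```

```bash
python3 go.py 0.434 0.372 0.15 38;  python3 m1.py | egrep 'bar|knob'
```

```text
t 5.3 p [0.5138 0.0429 0.2544] yaw of tool y -2.089513908369649 zdir [-0.001  -0.0004 -1.    ] F [-0.5829  0.5757 -3.7689] w 0.021117382572817794 j [ 0.4361  0.2734 -0.6791  1.8544  0.1936  1.0813 -0.3532]
shift [ 0.326  -0.0916  0.1043] spin -0.6996940132251108Traceback (most recent call last):
  File "m1.py", line 18, in <module>
    blobs(b,(0,60,20),(14,255,90),'bar',(250,185,320,245),.123,2)
    ~~~~~^^^^^^^^^^^^^^^^^^^^^^^^^^^^^^^^^^^^^^^^^^^^^^^^^^^^^^^^
  File "m1.py", line 11, in blobs
    cen=(M['m10']/M['m00'],M['m01']/M['m00'])
         ~~~~~~~~^~~~~~~~~
ZeroDivisionError: float division by zero
```

Call:
carry_out([
  [0.04,-0.011,0,-0.08],
  [0.09,-0.025,0,-0.17],
  [0.14,-0.04,0,-0.25],
  [0.19,-0.054,0,-0.34],
  [0.24,-0.068,0,-0.4],
  [0.29,-0.082,0.0,-0.4],
  [0.315,-0.089,0.02,-0.4],
  [0.326,-0.092,0.04,-0.4],
])

```text
time_s: 6.4
tcp_pos: [0.4326, 0.3734, 0.2128]
tcp_rot: [[-0.358, 0.934, -0.003], [0.934, 0.358, -0.0], [0.001, -0.003, -1.0]]
force: [-0.1, -1.3, -2.4]
grip_width: 0.021
```

```bash
python3 go.py 0.434 0.372 0.11 20.8
```

```text
t 6.4 p [0.4326 0.3734 0.2128] yaw of tool y 20.949491261815638 zdir [-0.0026 -0.0002 -1.    ] F [-0.1183 -1.3092 -2.4313] w 0.02101534444363189 j [-0.1341  0.4764 -0.8211  1.7609  0.3887  1.0775 -0.7228]
shift [-0.0019  0.0011  0.1028] spin 0.0026091147216438237
```

Lower until the foot is about 45 mm above the pocket floor, then check from both views.

Call:
carry_out([
  [-0.002,0.001,0.02,0],
  [-0.002,0.001,0.045,0],
  [-0.002,0.001,0.07,0],
  [-0.002,0.001,0.09,0],
  [-0.002,0.001,0.105,0],
  [-0.002,0.001,0.12,0],
  [-0.002,0.001,0.12,0],
  [-0.002,0.001,0.12,0],
])

```text
time_s: 7.4
tcp_pos: [0.4341, 0.3721, 0.0933]
tcp_rot: [[-0.358, 0.934, -0.002], [0.934, 0.358, 0.0], [0.001, -0.002, -1.0]]
force: [0.7, -0.0, -2.5]
grip_width: 0.0205
```

```bash
python3 go.py; python3 - <<'E'
from h import *
np.set_printoptions(precision=4,suppress=True)
a=shot('scene');b=shot('top')
i=cv2.resize(a['img'][230:310,375:460],None,fx=6,fy=6,interpolation=cv2.INTER_CUBIC)
j=cv2.resize(b['img'][210:290,130:185],None,fx=5,fy=5,interpolation=cv2.INTER_CUBIC)
o=np.zeros((480,800,3),np.uint8);o[:i.shape[0],:i.shape[1]]=i;o[:j.shape[0],520:520+j.shape[1]]=j
cv2.imwrite('pics/c3.png',o[:,:,::-1])
# predicted pocket rim ellipse, scene
for P in([.434,.372,.024],[.434,.402,.024],[.434,.342,.024],[.464,.372,.024],[.404,.372,.024]): print((proj(a,P)-[375,230])*6+3)
s=arm.sense()['tcp_pos'];print('foot bottom rim',[((proj(a,[s[0]+dx,s[1]+dy,s[2]-.0318])-[375,230])*6+3).tolist() for dx,dy in((0,0),(0,.026),(0,-.026),(.026,0),(-.026,0))])
E
```

```text
t 7.4 p [0.4341 0.3721 0.0933] yaw of tool y 20.95650555938964 zdir [-0.0021  0.0003 -1.    ] F [ 0.6626 -0.0186 -2.4893] w 0.02052706532441203 j [-0.211   0.6273 -0.7235  1.8453  0.5293  0.873  -0.8261]
[253.587  283.0066]
[317.5568 315.3385]
[190.615 251.179]
[224.7619 330.175 ]
[281.722  236.9674]
foot bottom rim [[271.5850544585703, 232.25605210365234], [328.23661891247934, 260.4701332039581], [215.71578018762864, 204.4315736361949], [246.322116369779, 273.36482161820334], [296.312327878878, 192.01893557405458]]
```

View pics/c3.png

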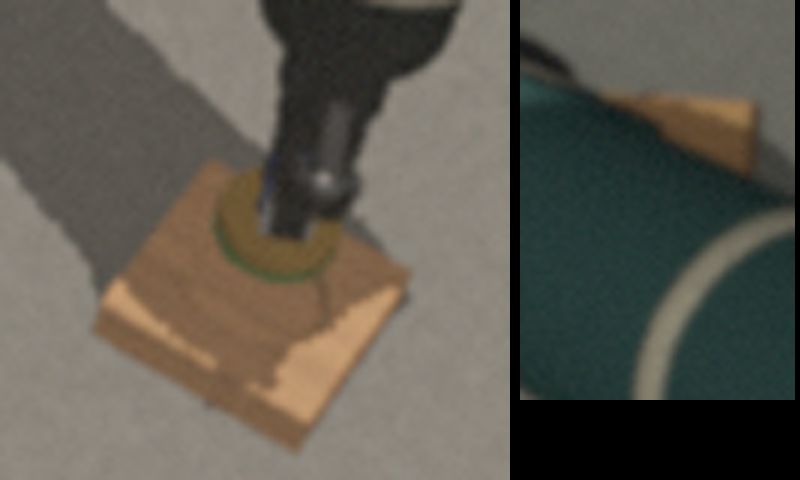

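The foot is seen about 2 mm to +y of the pocket axis, and block corner diagonals put the pocket 2 mm to -x. So I'll correct by (-1.5,-2) mm and lower gently.

Call:
carry_out([
  [-0.0013,-0.002,0.008,0],
  [-0.0013,-0.002,0.016,0],
  [-0.0013,-0.002,0.024,0],
  [-0.0013,-0.002,0.03,0],
  [-0.0013,-0.002,0.034,0],
  [-0.0013,-0.002,0.038,0],
  [-0.0013,-0.002,0.04,0],
  [-0.0013,-0.002,0.042,0],
])

```text
time_s: 8.5
tcp_pos: [0.4328, 0.3703, 0.0514]
tcp_rot: [[-0.357, 0.934, -0.002], [0.934, 0.357, 0.001], [0.001, -0.001, -1.0]]
force: [0.8, 0.5, -3.5]
grip_width: 0.0209
```

Call:
carry_out([
  [0,0,0.001,0],
  [0,0,0.002,0],
  [0,0,0.003,0],
  [0,0,0.004,0],
  [0,0,0.005,0],
  [0,0,0.006,0],
  [0,0,0.006,0],
  [0,0,0.006,0],
])

```text
time_s: 9.5
tcp_pos: [0.4329, 0.3704, 0.0458]
tcp_rot: [[-0.357, 0.934, -0.001], [0.934, 0.357, 0.001], [0.001, -0.001, -1.0]]
force: [-1.3, -1.6, 5.5]
grip_width: 0.0212
```

Contact came at exactly the expected floor height (0.0458), so the weight is home. Releasing and rising.

Call:
carry_out([
  [0,0,0,0],
  [0,0,0,0],
  [0,0,0,0],
  [0,0,0,0],
  [0,0,-0.01,0],
  [0,0,-0.03,0],
  [0,0,-0.06,0],
  [0,0,-0.09,0],
], hand=0.055)

```text
time_s: 10.5
tcp_pos: [0.433, 0.3705, 0.1381]
tcp_rot: [[-0.358, 0.934, -0.001], [0.934, 0.358, 0.001], [0.001, -0.0, -1.0]]
force: [1.0, -0.0, 0.5]
grip_width: 0.0548
```

Call:
carry_out([
  [0,0,-0.03,0],
  [0,0,-0.06,0.0],
  [0,0,-0.09,0],
  [0,0,-0.1,0.1],
  [0.0,0,-0.1,0.2],
  [-0.05,0.015,-0.1,0.3],
  [-0.1,0.04,-0.1,0.4],
  [-0.14,0.06,-0.1,0.4],
])

```text
time_s: 11.5
tcp_pos: [0.5404, 0.2595, 0.2397]
tcp_rot: [[0.036, 0.999, 0.001], [0.999, -0.036, 0.001], [0.001, 0.001, -1.0]]
force: [-0.3, 0.2, 0.5]
grip_width: 0.0554
```

```bash
python3 go.py 0.515 0.075 0.2 -2; python3 - <<'E'
from h import *
np.set_printoptions(precision=4,suppress=True)
a=shot('scene');b=shot('top')
i=cv2.resize(a['img'][225:315,375:460],None,fx=5,fy=5,interpolation=cv2.INTER_CUBIC)
j=cv2.resize(b['img'][175:265,125:320],None,fx=4,fy=4,interpolation=cv2.INTER_CUBIC)[:, :]
k=cv2.resize(a['img'][160:260,230:370],None,fx=2.4,fy=2.4)
o=np.zeros((600,800,3),np.uint8);o[:i.shape[0],:i.shape[1]]=i
o[:240,430:766]=k
o[250:610,20:800][:350]=j[:350]
cv2.imwrite('pics/c4.png',o[:,:,::-1])
hsv=cv2.cvtColor(a['img'],cv2.COLOR_RGB2HSV);m=cv2.inRange(hsv,(105,120,60),(130,255,255))[230:300,380:450];y,x=np.nonzero(m);print('knob S',x.mean()+380,y.mean()+230,proj(a,[.4328,.371,.046]))
E
```

```text
t 11.5 p [0.5404 0.2595 0.2397] yaw of tool y -2.0818053914274453 zdir [ 0.0009  0.0013 -1.    ] F [-0.3252  0.2195  0.5378] w 0.05543143601330475 j [ 0.032   0.4629 -0.7054  1.6685  0.3253  1.1295 -0.7981]
shift [-0.1854 -0.0187  0.0394] spin -0.0014277734262915232
knob S 419.675 269.75 [418.3369 271.2342]
```

View pics/c4.png

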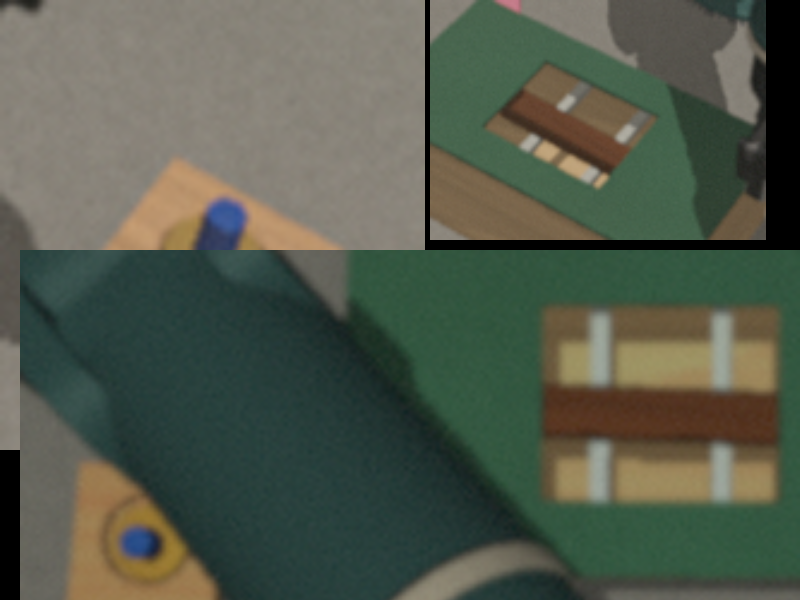

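The weight stands upright with its foot ringed evenly by the pocket, at px (140,542) in the lower part of the crop. The bar is now clear in the hatch: x≈0.512 near its +y side, yaw about -1.7°. The plan is to grip near +y with the fingertips above the rails, slide the bar to -y by about 55 mm so its +y end enters the hatch, regrip near that end, and draw it up.

Call:
carry_out([
  [-0.04,-0.005,0,0],
  [-0.09,-0.013,0,0],
  [-0.135,-0.02,0,0],
  [-0.17,-0.022,0,0],
  [-0.1885,-0.0217,0.01,0],
  [-0.1885,-0.0217,0.03,0],
  [-0.1885,-0.0217,0.05,0],
  [-0.1885,-0.0217,0.065,0],
])

```text
time_s: 12.6
tcp_pos: [0.5129, 0.0703, 0.1731]
tcp_rot: [[0.039, 0.999, 0.0], [0.999, -0.039, 0.001], [0.001, 0.0, -1.0]]
force: [0.5, 0.3, 0.3]
grip_width: 0.0548
```

```bash
python3 go.py 0.512 0.072 0.117 -1.7
```

```text
t 12.6 p [0.5129 0.0703 0.1731] yaw of tool y -2.246449358609934 zdir [ 0.0003  0.0008 -1.    ] F [0.533  0.2611 0.3482] w 0.05483122126734135 j [ 0.3539  0.3853 -0.6635  1.9307  0.2937  0.9223 -0.4928]
shift [ 0.0016 -0.001   0.0561] spin -0.009537340503154468
```

Call:
carry_out([
  [0.001,-0.001,0.015,-0.009],
  [0.001,-0.001,0.03,-0.009],
  [0.001,-0.001,0.042,-0.009],
  [0.001,-0.001,0.05,-0.009],
  [0.001,-0.001,0.054,-0.009],
  [0.001,-0.001,0.056,-0.009],
  [0.001,-0.001,0.056,-0.009],
  [0.001,-0.001,0.056,-0.009],
])

```text
time_s: 13.6
tcp_pos: [0.5121, 0.0714, 0.1173]
tcp_rot: [[0.03, 1.0, 0.001], [1.0, -0.03, 0.001], [0.001, 0.001, -1.0]]
force: [-0.0, -0.3, 0.3]
grip_width: 0.0547
```

Call:
carry_out([
  [0,0,0,0],
  [0,0,0,0],
  [0,0,0,0],
  [0,0,0,0],
  [0,0,0,0],
  [0,0,0,0],
  [0,0,0,0],
  [0,0,0,0],
], hand=0.0, force=30)

```text
time_s: 14.6
tcp_pos: [0.5126, 0.0715, 0.1179]
tcp_rot: [[0.03, 1.0, 0.002], [1.0, -0.03, 0.001], [0.001, 0.002, -1.0]]
force: [0.0, 0.2, 6.3]
grip_width: 0.0333
```

Call:
carry_out([
  [0,0,-0.001,0],
  [-0.008,0,-0.001,0],
  [-0.018,0,-0.001,0],
  [-0.028,0,-0.001,0],
  [-0.038,0,-0.001,0],
  [-0.048,0,-0.001,0],
  [-0.055,0,-0.001,0],
  [-0.055,0,-0.001,0],
])

```text
time_s: 15.6
tcp_pos: [0.5109, 0.0159, 0.1188]
tcp_rot: [[0.031, 1.0, 0.002], [1.0, -0.031, 0.001], [0.001, 0.002, -1.0]]
force: [0.5, 0.2, -4.2]
grip_width: 0.0331
```

Call:
carry_out([
  [0,0,0,0],
  [0,0,0,0],
  [0,0,0,0],
  [0,0,-0.005,0],
  [0,0,-0.02,0],
  [0,0,-0.04,0],
  [0,0,-0.06,0],
  [0,0,-0.08,0],
], hand=0.055)

```text
time_s: 16.6
tcp_pos: [0.5108, 0.016, 0.2005]
tcp_rot: [[0.031, 1.0, 0.003], [1.0, -0.031, 0.001], [0.001, 0.003, -1.0]]
force: [0.4, 0.5, -0.1]
grip_width: 0.0552
```

```bash
python3 go.py; python3 - <<'E'
from h import *
np.set_printoptions(precision=4,suppress=True)
a=shot('scene');b=shot('top')
i=cv2.resize(a['img'][170:310,230:450],None,fx=3,fy=3,interpolation=cv2.INTER_CUBIC)
j=cv2.resize(b['img'][185:245,140:330],None,fx=3,fy=3,interpolation=cv2.INTER_CUBIC)
o=np.zeros((600,660,3),np.uint8);o[:i.shape[0],:i.shape[1]]=i
o[420:600,:570]=j
cv2.imwrite('pics/c5.png',o[:,:,::-1])
for y in(.05,.065,.08,.095):print(y,(proj(a,[.512,y,.123])-[230,170])*3)
print((proj(a,[.516,.0955,.14])-[230,170])*3)
E
```

```text
t 16.6 p [0.5108 0.016  0.2005] yaw of tool y -1.7763082396528018 zdir [ 0.0027  0.0006 -1.    ] F [ 0.3777  0.4709 -0.1424] w 0.055178451686578846 j [ 0.478   0.3328 -0.676   1.9235  0.2508  0.9669 -0.3455]
0.05 [205.9717 142.5325]
0.065 [220.4984 149.881 ]
0.08 [235.1401 157.2877]
0.095 [249.8983 164.7533]
[249.1511 154.9107]
```

View pics/c5.png

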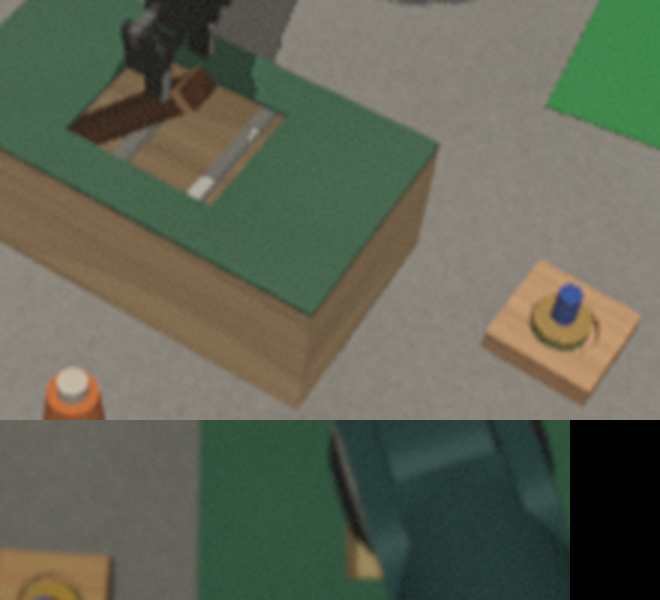

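The bar has tipped over the -y rail, with its +y end now up near crop px (195,85). I also need to check how the weight is seated, so I'm zooming in on both.

```bash
python3 - <<'E'
from h import *
a=shot('scene')
i=cv2.resize(a['img'][180:245,248:330],None,fx=8,fy=8,interpolation=cv2.INTER_LANCZOS4)[:, :]
j=cv2.resize(a['img'][250:308,385:447],None,fx=6,fy=6,interpolation=cv2.INTER_LANCZOS4)
o=np.zeros((520,800,3),np.uint8);o[:520,:430]=i[:520,:430];o[:348,430:430+370]=j[:348,:370]
cv2.imwrite('pics/c6.png',cv2.convertScaleAbs(o[:,:,::-1],alpha=1.4))
f=lambda P:((proj(a,P)-[248,180])*8+4).round().tolist()
for P in([.51,-.0195,.099],[.51,.08,.14],[.51,.0955,.14],[.51,-.0545,.14]):print(P,f(P))
g=lambda P:((proj(a,P)-[385,250])*6+3+[430,0]).round()
th=np.linspace(0,6.28,9)
for c in((.432,.3717),):
  for z,r in((.024,.03),(.014,.026),(.028,.026)): print(z,[g([c[0]+r*np.cos(t),c[1]+r*np.sin(t),z]).tolist() for t in th])
E
```

```text
[0.51, -0.0195, 0.099] [236.0, 260.0]
[0.51, 0.08, 0.14] [493.0, 305.0]
[0.51, 0.0955, 0.14] [534.0, 326.0]
[0.51, -0.0545, 0.14] [151.0, 133.0]
0.024 [[596.0, 207.0], [650.0, 216.0], [689.0, 192.0], [690.0, 149.0], [653.0, 114.0], [601.0, 105.0], [562.0, 128.0], [560.0, 170.0], [596.0, 207.0]]
0.014 [[595.0, 214.0], [642.0, 221.0], [675.0, 201.0], [676.0, 164.0], [645.0, 133.0], [599.0, 125.0], [566.0, 145.0], [564.0, 182.0], [595.0, 213.0]]
0.028 [[602.0, 195.0], [648.0, 203.0], [682.0, 182.0], [683.0, 145.0], [651.0, 114.0], [606.0, 107.0], [572.0, 127.0], [570.0, 163.0], [602.0, 195.0]]
```

View pics/c6.png

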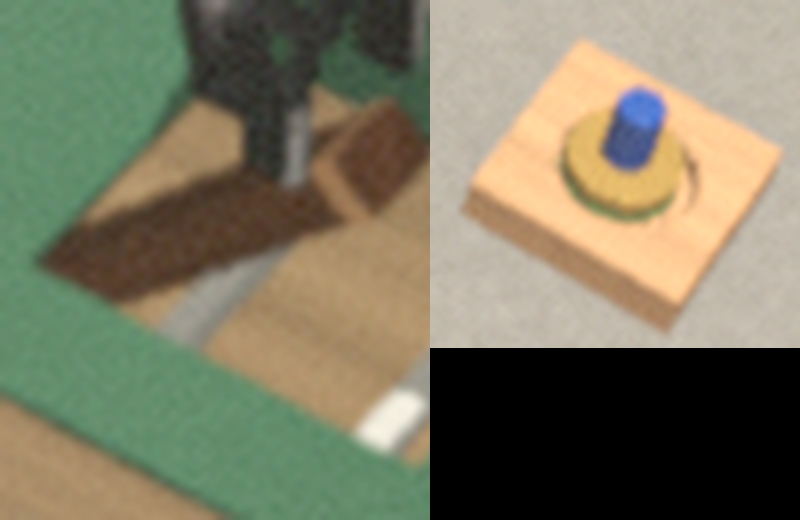

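```bash
python3 - <<'E'
from h import *
np.set_printoptions(precision=2,suppress=True)
a=shot('scene');b=shot('top')
for n,c,box in(('S',a,(395,255,440,300)),('T',b,(140,230,180,268))):
    hsv=cv2.cvtColor(c['img'],cv2.COLOR_RGB2HSV)
    for nm,lo,hi in(('knob',(105,90,40),(130,255,255)),('brass',(19,110,50),(30,255,255)),('felt',(35,60,20),(80,255,255))):
        m=np.zeros(hsv.shape[:2],np.uint8);s=np.s_[box[1]:box[3],box[0]:box[2]];m[s]=cv2.inRange(hsv,lo,hi)[s]
        p=cv2.findNonZero(m)
        if p is None or len(p)<6: print(n,nm,None);continue
        print(n,nm,len(p),cv2.minAreaRect(p),p.reshape(-1,2).mean(0))
    P=(.432,.3717)
    print('pred knob top/base/foot top',*[proj(c,[*P,z]) for z in(.064,.046,.028,.014)])
i=cv2.resize(b['img'][225:275,130:185],None,fx=10,fy=10,interpolation=cv2.INTER_LANCZOS4)
cv2.imwrite('pics/c7.png',cv2.convertScaleAbs(i[:,:,::-1],alpha=1.4))
f=lambda P:((proj(b,P)-[130,225])*10+5).round().tolist()
print('top pred',f([.432,.3717,.064]),f([.432,.3717,.028]),f([.432,.3717,.024]))
E
```

```text
S knob 75 ((418.6551513671875, 270.862060546875), (6.685031890869141, 11.884501457214355), 21.801406860351562) [418.91 270.77]
S brass 161 ((416.5091857910156, 277.302734375), (18.9649600982666, 14.463178634643555), 16.699243545532227) [416.43 278.11]
S felt None
pred knob top/base/foot top [420.17 267.02] [418.71 271.15] [417.29 275.21] [416.2  278.31]
T knob 42 ((154.5, 247.5), (5.0, 7.0), 90.0) [154.36 247.6 ]
T brass 236 ((157.68002319335938, 248.24000549316406), (34.94611358642578, 18.970746994018555), 19.440034866333008) [159.59 247.75]
T felt None
pred knob top/base/foot top [152.73 247.68] [154.51 247.84] [156.23 247.99] [157.54 248.1 ]
top pred [232.0, 232.0] [267.0, 235.0] [271.0, 235.0]
```

View pics/c7.png

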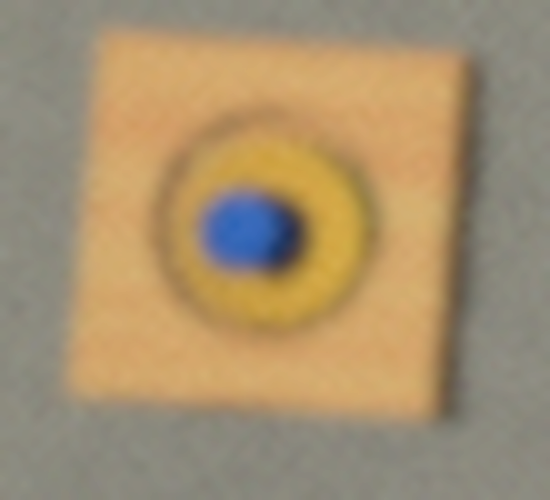

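The weight checks out as upright and home: knob centroids match the predicted home pose to within 0.5 px in both views, and the foot sits inside the rim. The bar is tilted and seems yawed too, so I'll clear the arm and take one combined picture.

Call:
carry_out([
  [0,0,-0.03,0],
  [-0.01,0,-0.06,0],
  [-0.06,0,-0.08,0],
  [-0.11,0,-0.08,0],
  [-0.16,0,-0.08,0],
  [-0.2,0,-0.08,0],
  [-0.24,0,-0.08,0],
  [-0.24,0,-0.08,0],
])

```text
time_s: 17.85
tcp_pos: [0.502, -0.227, 0.2776]
tcp_rot: [[0.036, 0.999, 0.0], [0.999, -0.036, 0.001], [0.001, 0.0, -1.0]]
force: [0.1, 0.8, -0.5]
grip_width: 0.0551
```

```bash
cat > v.py <<'E'
import sys
from h import *
a=shot('scene');b=shot('top');cv2.imwrite('pics/rawS.png',a['img'][:,:,::-1]);cv2.imwrite('pics/rawT.png',b['img'][:,:,::-1])
i=cv2.resize(a['img'][172:242,247:330],None,fx=8,fy=8,interpolation=cv2.INTER_LANCZOS4)[:560,:660]
j=cv2.resize(b['img'][182:248,245:325],None,fx=5,fy=5,interpolation=cv2.INTER_LANCZOS4)
o=np.hstack([cv2.resize(i,None,fx=.6,fy=.6,interpolation=cv2.INTER_AREA),np.zeros((336,1,3),np.uint8),j[:336].copy() if len(j)>=336 else np.vstack([j,np.zeros((336-len(j),j.shape[1],3),np.uint8)])])
cv2.imwrite('pics/'+sys.argv[1],cv2.convertScaleAbs(o[:,:,::-1],alpha=1.5));print(o.shape)
E
python3 v.py c8.png; python3 go.py
```

```text
(336, 797, 3)
t 17.95 p [ 0.5028 -0.2238  0.2781] yaw of tool y -1.8038716794250487 zdir [ 0.001   0.0014 -1.    ] F [-0.2073  0.2539 -0.4476] w 0.054933934612222964 j [ 0.8321  0.2988 -0.568   1.7488  0.1731  1.1439  0.1808]
```

View pics/c8.png

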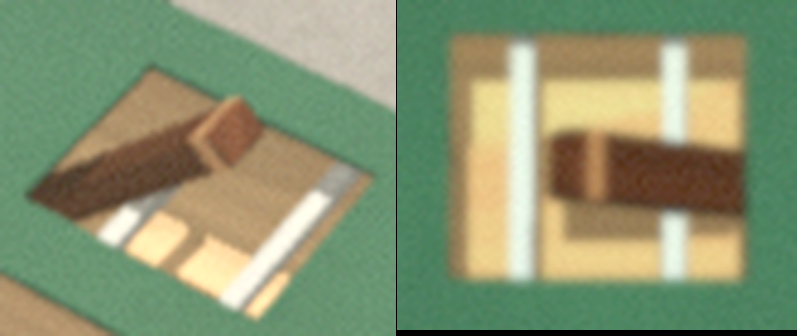

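The picture is clear: the bar is tilted with its +y end up inside the hatch, with little extra yaw. The pale band is at top view (284.4,215.4) and scene (291.2,196.6). I'm triangulating it.

```bash
python3 - <<'E'
from h import *
np.set_printoptions(precision=4,suppress=True)
a=imaging.camera('scene');b=imaging.camera('top')
def tri(ua,ub):
    (o1,d1),(o2,d2)=ray(a,ua),ray(b,ub)
    s=np.linalg.lstsq(np.c_[d1,-d2],o2-o1,rcond=None)[0]
    p,q=o1+d1*s[0],o2+d2*s[1]; return (p+q)/2,np.linalg.norm(p-q)
S=lambda x,y:(247+x/4.8-.5,172+y/4.8-.5); T=lambda x,y:(245+(x-397)/5-.5,182+y/5-.5)
print('band top mid',tri(S(212,118),T(594,167)))
print('band far corner',tri(S(235,97),T(594,134)))
print('band near corner',tri(S(191,138),T(594,202)))
print('end tip mid?',tri(S(250,114),T(552,166)))
print('end tip mid low?',tri(S(242,150),T(555,166)))
# range of z if band point lies on bar in x=.511
for nm,uv in(('T band',T(594,167)),('T end',T(553,166)),('T hatchedge',T(743,180))):
    print(nm,[onz(b,uv,z) for z in(.12,.16,.2)])
E
```

```text
band top mid (array([0.5091, 0.0217, 0.1846]), np.float64(0.0013472702390092046))
band far corner (array([0.5178, 0.0298, 0.2141]), np.float64(0.01712701732441877))
band near corner (array([0.499 , 0.0137, 0.1544]), np.float64(0.02014722965651648))
end tip mid? (array([0.5077, 0.0429, 0.1992]), np.float64(0.000879963504598196))
end tip mid low? (array([0.5104, 0.0414, 0.1729]), np.float64(0.0002650132780585141))
T band [array([0.5145, 0.0225, 0.12  ]), array([0.511 , 0.0224, 0.16  ]), array([0.5074, 0.0223, 0.2   ])]
T end [array([0.515 , 0.0436, 0.12  ]), array([0.5115, 0.0428, 0.16  ]), array([0.5079, 0.042 , 0.2   ])]
T hatchedge [array([ 0.5078, -0.054 ,  0.12  ]), array([ 0.5045, -0.0517,  0.16  ]), array([ 0.5011, -0.0494,  0.2   ])]
```

The triangulated end (about (0.51, 0.034, 0.178), tilt about 46°) fits a bar resting on the -y rail with its lower end on the caddy floor. I'll grip about 20 mm from that end at TCP (0.510, 0.019, 0.157).

Call:
carry_out([
  [0.04,0,0,0],
  [0.09,0,0,0],
  [0.14,-0.001,0,0],
  [0.18,-0.001,0,0],
  [0.22,-0.001,0,0],
  [0.243,-0.001,0,0],
  [0.243,-0.001,0.02,0],
  [0.243,-0.001,0.045,0],
])

```text
time_s: 19.05
tcp_pos: [0.5093, 0.0213, 0.2335]
tcp_rot: [[0.028, 1.0, 0.003], [1.0, -0.028, 0.001], [0.001, 0.003, -1.0]]
force: [0.9, 0.0, -0.5]
grip_width: 0.0549
```

```bash
python3 go.py 0.510 0.019 0.157 -2
```

```text
t 19.05 p [0.5093 0.0213 0.2335] yaw of tool y -1.5888168936072673 zdir [ 0.0026  0.0007 -1.    ] F [ 0.9173  0.0438 -0.4689] w 0.05492475066455199 j [ 0.4937  0.2889 -0.6981  1.893   0.2147  1.0323 -0.3223]
shift [-0.0023  0.0006  0.0765] spin 0.00717649903513129
```

Call:
carry_out([
  [-0.002,0.001,0.015,0],
  [-0.002,0.001,0.03,0],
  [-0.002,0.001,0.045,0],
  [-0.002,0.001,0.058,0],
  [-0.002,0.001,0.068,0],
  [-0.002,0.001,0.074,0],
  [-0.002,0.001,0.076,0],
  [-0.002,0.001,0.076,0],
])

```text
time_s: 20.05
tcp_pos: [0.5105, 0.0193, 0.1577]
tcp_rot: [[0.028, 1.0, 0.003], [1.0, -0.028, 0.001], [0.001, 0.003, -1.0]]
force: [0.1, -0.5, 0.2]
grip_width: 0.0553
```

Call:
carry_out([
  [0,0,0,0],
  [0,0,0,0],
  [0,0,0,0],
  [0,0,0,0],
  [0,0,0,0],
  [0,0,0,0],
  [0,0,0,0],
  [0,0,0,0],
], hand=0.0, force=40)

```text
time_s: 21.05
tcp_pos: [0.5107, 0.0193, 0.1578]
tcp_rot: [[0.028, 1.0, 0.003], [1.0, -0.028, 0.001], [0.001, 0.003, -1.0]]
force: [0.3, -0.4, 3.5]
grip_width: 0.0337
```

Gripped at 33.7 mm. Drawing the bar up and toward +y.

Call:
carry_out([
  [0.003,0,-0.006,0],
  [0.01,0,-0.016,0],
  [0.018,0,-0.028,0],
  [0.026,0,-0.042,0],
  [0.034,0,-0.056,0],
  [0.042,0,-0.07,0],
  [0.048,0,-0.08,0],
  [0.048,0,-0.08,0],
])

```text
time_s: 22.05
tcp_pos: [0.512, 0.0677, 0.2385]
tcp_rot: [[0.027, 1.0, 0.004], [1.0, -0.027, 0.001], [0.001, 0.004, -1.0]]
force: [0.7, -0.8, -3.0]
grip_width: 0.0337
```

```bash
python3 go.py 0.511 0.12 0.46 -2
```

```text
t 22.05 p [0.512  0.0677 0.2385] yaw of tool y -1.5524784864408678 zdir [ 0.0043  0.0007 -1.    ] F [ 0.7048 -0.8186 -2.9858] w 0.03368061535357626 j [ 0.414   0.2988 -0.715   1.8729  0.2253  1.047  -0.419 ]
shift [ 0.0524 -0.0015 -0.2215] spin 0.0078107238851155
```

Call:
carry_out([
  [0.006,0,-0.015,0],
  [0.014,0,-0.032,0],
  [0.022,0,-0.05,0],
  [0.03,0,-0.068,0],
  [0.037,0,-0.086,0],
  [0.043,0,-0.104,0],
  [0.047,0,-0.12,0],
  [0.047,0,-0.12,0],
])

```text
time_s: 23.05
tcp_pos: [0.5131, 0.1151, 0.3597]
tcp_rot: [[0.027, 1.0, 0.006], [1.0, -0.027, 0.001], [0.001, 0.006, -1.0]]
force: [-0.4, -0.5, -3.4]
grip_width: 0.0338
```

Call:
carry_out([
  [0,0,-0.012,0],
  [0,0,-0.028,0],
  [0,0,-0.045,0],
  [0,0,-0.062,0],
  [0,0,-0.08,0],
  [0,0,-0.095,0],
  [0,0,-0.105,0],
  [0,0,-0.11,0],
], force=80)

```text
time_s: 24.05
tcp_pos: [0.5125, 0.115, 0.4701]
tcp_rot: [[0.027, 1.0, 0.006], [1.0, -0.027, 0.001], [0.001, 0.006, -1.0]]
force: [-0.3, 0.5, -3.6]
grip_width: 0.0332
```

```bash
python3 go.py; python3 - <<'E'
from h import *
a=shot('scene');b=shot('top')
o=np.zeros((420,800,3),np.uint8);o[:,:430]=a['img'][:,130:560];o[:,430:800]=b['img'][:,95:465]
cv2.imwrite('pics/c9.png',cv2.convertScaleAbs(o[:,:,::-1],alpha=1.3))
E
```

```text
t 24.05 p [0.5125 0.115  0.4701] yaw of tool y -1.5342922007805935 zdir [ 0.0061  0.0009 -1.    ] F [-0.2772  0.5254 -3.6097] w 0.033205593465925755 j [ 0.386   0.1598 -0.7661  1.4954  0.1121  1.5248 -0.4049]
```

View pics/c9.png

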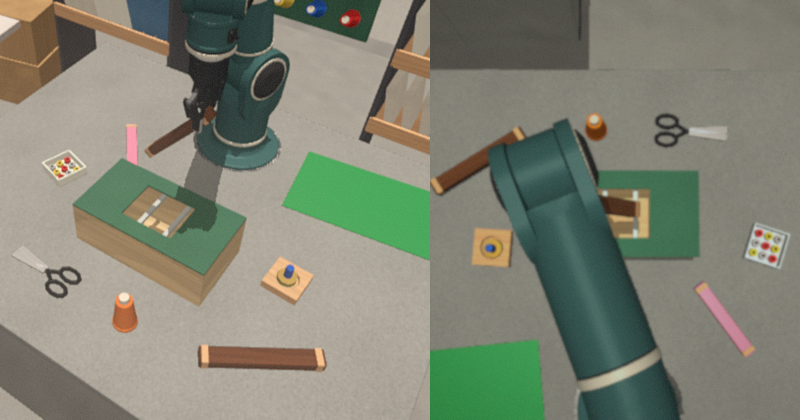

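The picture shows the bar clear of the hatch, held tilted in the gripper, with its lower end at about scene px (278,152). The weight is upright in the pocket and the tray, cone and shears are where they were. Even hanging vertically its lowest point would be about 0.25 m, and 0.19 m is needed. I'll hold briefly, check it's still, and hand in.

Call:
carry_out([
  [0,0,0,0],
  [0,0,0,0],
  [0,0,0,0],
  [0,0,0,0],
  [0,0,0,0],
  [0,0,0,0],
  [0,0,0,0],
  [0,0,0,0],
])

```text
time_s: 25.15
tcp_pos: [0.5125, 0.115, 0.4699]
tcp_rot: [[0.027, 1.0, 0.006], [1.0, -0.027, 0.001], [0.001, 0.006, -1.0]]
force: [0.5, 0.4, -3.0]
grip_width: 0.0333
```

```bash
python3 - <<'E'
from h import *
a=imaging.camera('scene')['img'].astype(int);s=arm.sense();b=imaging.camera('scene')['img'].astype(int)
d=np.abs(a-b)[90:170,270:360];print('max/mean diff near bar',d.max(),d.mean(),'ref',np.abs(a-b)[300:380,0:90].mean())
print('dq',np.abs(s['dq']).max(),'Fz',s['force'],s['grip_width'],s['tcp_pos'],s['time_s'])
if np.abs(s['dq']).max()<.03 and s['grip_width']>.03: print(arm.finish_job())
E
```

```text
max/mean diff near bar 14 1.837175925925926 ref 1.4985185185185186
dq 0.0021768737943298876 Fz [ 0.21190882 -0.17523224 -3.84635363] 0.03321655131869476 [0.51249698 0.11499487 0.4698619 ] 25.2
the job is handed in; nothing more can be done
None
```

I handed the job in at about 25 s with both parts done. No verdict came back, so the result rests on my own checks.

**Weight:** I lifted it off the bar and set it in the round pocket. It touched down at the expected floor height (TCP 0.0458 m). The knob matched an upright, fully home pose to within 0.5 px in both cameras. One crop showed a thin strip of felt at the foot's edge, which seemed to disagree. The numeric check and the top view both say it is seated, so I put the strip down to looking in over the rim.

**Bar:** I slid it about 55 mm towards -y. When I let go, it tipped over the rail by itself, which I had not planned, and its +y end came up into the hatch. I measured it again, gripped it about 20 mm from that end and drew it out end first.

**Last checks:**
- **Height:** the bar is held at a tilt with 80 N at TCP height 0.47 m. Even hanging straight down, its lowest point would be about 0.25 m, and 0.19 m is needed.
- **Stillness:** joint speeds were near zero, and image changes around the bar were barely above noise.
- **Forces:** the readings I saw at the end of each move stayed below about 7 N.
- **Bystanders:** the tray, cone and shears look undisturbed in the last picture. I judged that by eye rather than measuring it.

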